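# Finish the rice burger under the flip cover

### The job

Flip the clear cover of the chilled tray open until it springs back against its open stop. Lay the orange salmon patty on the plain rice cake that waits on the plate inside, and the nori-speckled rice cake on top of that, setting each down gently (not dropped) so that the three make a neat centred stack on the plate; then flip the cover so that it springs fully shut over them. Leave the yellow omelette, the sauce pot, the bowl and the soy bottle alone.

Things in the scene. Friction and masses are not known exactly. Their poses are not given: they have to be found in the camera images.
- tray: Fixed chilled steel serving tray, 270 mm deep (its x) x 300 wide (its y) x 45 high, in the left or right half of the table (the board is in the other). Origin under its centre; its x axis points from the handle side to the hinge side. Deck at z = 45 mm. Hinge cheeks and spring struts stand at y = +-130 to 150 mm, x = 20 to 125 mm, shut up to z = 86 mm.
- cover (a joint): Angle (rad) of the clear box-shaped cover: 0 shut, 0.96 (55 deg) at its open stop, swinging up and towards the hinge side. Two over-centre spring struts hold it shut below the snap point at about 0.5 rad and throw it open beyond it, and the reverse when it is tipped back. Lifting the handle bar takes up to about 7 N, tipping it back about 5 N.
- hinge (a point): Middle of the cover's hinge axis, which runs along the tray's y: 120 mm from the tray's origin towards its +x, 50 mm above the table. Shut, the cover (steel-edged clear walls 4 mm thick, no floor) spans 240 mm from here towards the handle side, 132 mm to either side and from 3 mm below to 81 mm above. This point turns with the cover.
- handle (a point): Middle of the black round handle bar on the cover's front wall: 12 mm thick, 120 mm long along the tray's y, ends bent back to the wall, its centre 35 mm out from the wall (29 mm free gap behind it). Shut: 275 mm from the hinge axis towards the robot side and 30 mm above it (80 mm above the table); open: 133 mm and 242 mm.
- plate: Round blue plate, 150 mm across, 14 mm high (floor 6 mm thick), loose on the deck under the cover, about 130 mm from the hinge axis. Origin: centre of its underside. The open cover leans over it: its front rim is then 138 mm from the hinge axis and 245 mm above the table, so a tool pointing straight down hits it; tilted 32 to 50 deg, fingers towards the hinge, it passes.
- rice_base_center (a point): Centre of the plain white rice cake that lies on the plate from the start: a firm disc 64 mm across, 20 mm thick, 65 g.
- salmon_center (a point): Centre of the orange salmon patty with pale flecks, a firm disc 64 mm across, 18 mm thick, 60 g, lying flat on the bamboo board at the start.
- rice_top_center (a point): Centre of the white rice cake with dark nori specks on top, a firm disc 64 mm across, 20 mm thick, 65 g, lying flat on the bamboo board, specks up.
- omelette_center (a point): Bystander: centre of the plain yellow omelette disc, 64 mm across, 18 mm thick, on the bamboo board with the other two; not to be used.
- board: Slatted bamboo board, fixed, 300 mm (its x) x 150 mm (its y), top 30 mm above the table; origin under a point on its middle line, 75 mm beyond its centre towards its far (+x) end. The three loose discs lie along its x, about 98 mm apart, in any order.
- bowl: Bystander: red soup bowl, 112 mm across, 62 mm high, at the outer left or right; origin at the centre of its underside.
- soy: Bystander: brown soy bottle, 58 mm across, 170 mm high, at the outer left or right; origin at the centre of its underside.
- pot: Bystander: small white sauce pot, 56 mm across, 45 mm high, open, standing on the tray's deck beside the plate (on the tray's +y side), under the cover; origin at the centre of its underside.
Mind the look-alikes: they are no part of the job. Of the things like the part that bears salmon_center, leave any that is blue or pink; of the rest the smaller one is meant.

How it is judged:
By the outcome, as a careful person would: the job done as asked, in the order asked, and still so for the second after the job is handed in, with the robot touching nothing.
It also fails if it takes over 72 s, if anything falls off the work surface, if the arm or the gripper's body presses on something with over 40 N, if the wrist force passes 120 N, or if a joint passes its speed limit or range.

### The arm

A 6-joint arm with a two-finger parallel gripper is mounted at the origin on the work surface. World frame = base frame: x ahead of the robot, y to its left, z up, the work surface at z = 0. Lengths are in mm, angles in rad, forces in N, time in s.
With the tool pointing down it reaches from about 300 to 775 mm from the base axis. Payload 14.6 kg.
Tool frame: the origin (TCP) lies midway between the tips of the shut fingers; the grasp point (between the pads) lies 19 mm behind it; z points along the fingers, y is the line along which they close (so a half turn about z gives the same grasp; the last joint's range is limited). The gripper opens to 85 mm and grips with 20 to 120 N. Pads are 22 mm wide; open, the fingers measure 114 mm over their backs; the gripper's body (76 mm by 85 mm) begins 54 mm behind the grasp point. The pads swing forward as they close: fully open they stand 13 mm farther back than shut.
Start: joints at [1.159, 0.3, 1.521, -0, 1.321, -0.067], TCP at [185.902, 517.62, 231.281] pointing down, gripper open.
Joint ranges: [-3.03, 3.03], [-0.79, 2.21], [0.23, 2.52], [-1.04, 4.18], [0, 3.07], [-2.55, 2.55]. Speed limits (rad/s): [2.22, 2.22, 2.57, 3.14, 3.14, 3.14].

### API

Orientations are given as a unit quaternion [w, x, y, z].
In Python, from rig import bot gives the robot as it stands. Calls block until the motion is done:
- bot.move_to(position, orientation): joint-space move of the TCP to a pose.
- bot.servo_line(position, attitude=None, speed=150, until_force=None): straight line of the TCP; attitude=None keeps the orientation; speed is the mean speed in mm/s. With until_force (N) it stops when the force on the tool has changed by that much, and returns True; else False.
- bot.move_joints(angles): joint-space move.
- bot.move_gripper(opening, grip_force=None): finger opening in mm; grip_force is the grip in N (None keeps the last); returns when the fingers have stopped.
- bot.dwell(seconds).
- bot.ik(position, orientation): joint angles nearest the present ones, or None.
- bot.read_state(): the state.
- bot.read_camera(name): name is "scene" or "top" or "wrist"; returns a dict with "image" (400x640x3 uint8, blue, green, red), "depth" (400x640 float32, mm along the optical axis (not along the pixel's ray), 0 where there is no reading), "fovy" (degrees; the focal length in pixels is half the picture's height over the tangent of half this angle, whatever the lens; pixels are square), "cx", "cy" (the principal point, pixels), "k1" (the pictures are not rectified: a ray, as slopes to the right and down, at radius r is drawn at 1 + k1 r^2 times it, then the intrinsics apply), "eye" and "attitude" of the camera in the world; the wrist camera has in their place "mount" (4x4, takes a point from camera to tool coordinates, whose origin is the TCP and whose axes are the flange's). Camera axes: x right, y down, z forward; pixel columns grow to the right and rows downward; lengths in mm; the calibration is good to about 2 mm. A picture is of the moment at which its call begins: read the wrist's pose just before it.
A pose or a line that the arm cannot do raises bot.MotionError and nothing moves.
- bot.finish_job(): hands the job in; it is judged then, once.
The state is a dict: "clock": time; "joint_positions": joint angles; "qvel": joint speeds; "effort": joint torques, N m; "ee_pos": TCP position; "tool_rot": TCP orientation; "ft_force": force on the tool from outside, world axes, zero at the start; "moment": the same for the moment, N m; "grip_width": finger opening in mm; "grip_force": force on a finger pad.
Only numpy, scipy, OpenCV 4.12 (cv2) and the standard library are available. Lean on these libraries where they do the work, as an engineer would, in place of code of your own. Each camera call takes 0.05 s, during which the arm holds its last target. There are 200 camera calls.

## Working session

There is one attempt and no reset: what is moved stays moved. The work goes in short steps, each a Python script; the robot and the scene stay as the last script left them, time stands still between calls to the robot, and variables do not carry over. Pictures are saved under pics/ and viewed, at most 13 in all, crops included, and the job is handed in when it is done.

```bash
ls; mkdir -p pics; cat > h.py <<'E'
import numpy as np, cv2
from scipy.spatial.transform import Rotation as R
from rig import bot
def Rq(q): return R.from_quat([q[1],q[2],q[3],q[0]])
def quat(Rm):
    q=R.from_matrix(Rm).as_quat(); return [float(q[3]),float(q[0]),float(q[1]),float(q[2])]
def cam(n):
    s=bot.read_state(); c=bot.read_camera(n)
    if n=="wrist":
        T=np.eye(4);T[:3,:3]=Rq(s["tool_rot"]).as_matrix();T[:3,3]=s["ee_pos"]
        T=T@np.array(c["mount"]); c["R"],c["t"]=T[:3,:3],T[:3,3]
    else:
        a=np.array(c["attitude"]); c["R"]=a if a.shape==(3,3) else Rq(a).as_matrix(); c["t"]=np.array(c["eye"])
    return c
def rays(c,uv):
    f=200/np.tan(np.radians(c["fovy"])/2)
    K=np.array([[f,0,c["cx"]],[0,f,c["cy"]],[0,0,1.]])
    p=cv2.undistortPoints(np.array(uv,float).reshape(-1,1,2),K,np.array([c["k1"],0,0,0.])).reshape(-1,2)
    return np.c_[p,np.ones(len(p))]@c["R"].T, p
def onplane(c,uv,z):
    d,_=rays(c,uv); return c["t"]+d*((z-c["t"][2])/d[:,2])[:,None]
def bydepth(c,uv):
    d,_=rays(c,uv); uv=np.array(uv).reshape(-1,2).astype(int); return c["t"]+d*c["depth"][uv[:,1],uv[:,0]][:,None]
def f(): return np.round(bot.read_state()["ft_force"],1)
E
python3 - <<'E'
from h import *
for n in("scene","top"):
    c=cam(n); cv2.imwrite(f"pics/{n}0.png",c["image"]); print(n,c["fovy"],c["k1"],c["t"],c["R"].round(2).tolist())
s=bot.read_state();print(s["tool_rot"],s["clock"],s["grip_width"])
E
```

```text
pics
scene 45.00436965404276 -0.09062730633271548 [1005.202612    612.1947891  1130.67158417] [[-0.82, 0.45, -0.35], [0.57, 0.67, -0.48], [0.02, -0.6, -0.8]]
top 53.823784553236386 -0.04265375432454666 [ 372.33029567    9.9567622  1332.20880315] [[0.02, -0.99, 0.14], [-1.0, -0.02, -0.01], [0.01, -0.14, -0.99]]
[-1.13125696e-04  1.71559433e-01  9.85173619e-01 -5.38023917e-04] 0.1 85.10553062450528
```

View pics/top0.png

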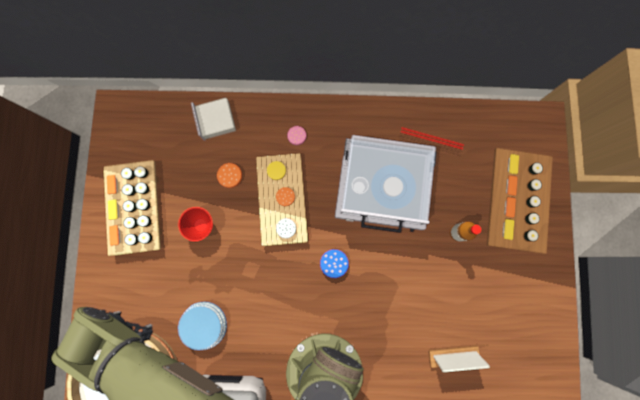

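View pics/scene0.png

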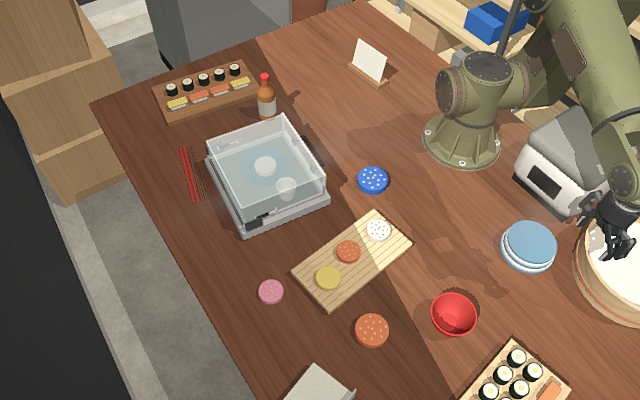

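Top view: orange candidates are the disc on the board (286,197), a larger orange disc off the board (229,175), a pink disc (297,135) and a blue speckled one (334,264). The white discs are the nori cake on the board (286,229), the plain cake on the plate (393,186) and the pot (360,185). I choose the smaller orange disc, on the board, and the nori cake at (286,229). I'll check both in a crop.

```bash
cat > m.py <<'E'
from h import *
c=cam("top"); im=c["image"]; hsv=cv2.cvtColor(im,cv2.COLOR_BGR2HSV)
def blob(lo,hi,box,z,nm,hull=True):
    m=cv2.inRange(hsv,lo,hi); k=np.zeros_like(m); x0,y0,x1,y1=box; k[y0:y1,x0:x1]=1; m=m*k
    m=cv2.morphologyEx(m,cv2.MORPH_CLOSE,np.ones((3,3)))
    cs,_=cv2.findContours(m,cv2.RETR_EXTERNAL,cv2.CHAIN_APPROX_NONE); q=max(cs,key=cv2.contourArea)
    P=onplane(c,q.reshape(-1,2),z)[:,:2].astype(np.float32)
    (cx,cy),r=cv2.minEnclosingCircle(P); rc=cv2.minAreaRect(P)
    print(nm,"circ",round(cx,1),round(cy,1),round(r,1),"rect",np.round(rc[0],1),np.round(rc[1],1),round(rc[2],1)); return q
blob((5,150,120),(14,255,255),(270,185,302,211),48,"salmon")
blob((5,150,120),(14,255,255),(210,155,250,195),18,"decoy")
blob((0,0,190),(180,50,255),(270,215,302,243),50,"ricetop")
blob((22,150,120),(34,255,255),(262,158,292,182),48,"omel")
blob((0,0,205),(180,30,255),(380,174,408,200),71,"base")
blob((95,50,80),(110,255,255),(365,158,422,216),59,"plate")
blob((0,0,0),(180,255,60),(355,212,410,234),80,"handle")
for uv in[(286,197),(286,229),(276,170),(229,175),(393,186),(387,143),(382,226),(352,205),(425,200)]: print(uv,bydepth(c,[uv]).round(0))
a=cv2.resize(im[125:250,250:450],None,fx=4,fy=4,interpolation=cv2.INTER_CUBIC)
cv2.imwrite("pics/crop1.png",a)
E
python3 m.py
```

```text
salmon circ 566.4 142.8 31.2 rect [566.8 142.8] [60.1 59.4] 2.1
decoy circ 641.0 338.3 87.1 rect [642.7 338.3] [111.2 137. ] 1.4
ricetop circ 462.5 137.5 33.3 rect [463. 137.] [61.9 62.1] 1.4
omel circ 653.4 176.2 31.9 rect [653.6 176.2] [61.3 60. ] 2.3
base circ 606.3 -210.6 32.1 rect [ 605.3 -211.4] [59.6 62.4] 1.5Traceback (most recent call last):
  File "m.py", line 15, in <module>
    blob((95,50,80),(110,255,255),(365,158,422,216),59,"plate")
    ~~~~^^^^^^^^^^^^^^^^^^^^^^^^^^^^^^^^^^^^^^^^^^^^^^^^^^^^^^^
  File "m.py", line 6, in blob
    cs,_=cv2.findContours(m,cv2.RETR_EXTERNAL,cv2.CHAIN_APPROX_NONE); q=max(cs,key=cv2.contourArea)
                                                                        ~~~^^^^^^^^^^^^^^^^^^^^^^^^
ValueError: max() iterable argument is empty
```

```bash
sed -i 's/^blob((95.*$/blob((95,25,150),(115,255,255),(365,158,422,216),59,"plate") if 0 else 0/' m.py; python3 m.py
```

```text
salmon circ 566.4 142.8 31.2 rect [566.9 142.8] [60.2 59.4] 2.0
decoy circ 632.2 337.7 79.7 rect [635.7 337.7] [ 97.1 136. ] 1.4
ricetop circ 462.1 137.2 33.4 rect [463. 137.] [61.9 62.1] 1.4
omel circ 653.4 176.2 31.9 rect [653.6 176.2] [61.3 60. ] 2.3
base circ 606.3 -210.8 32.2 rect [ 605.3 -211.4] [59.6 62.4] 1.5
handle circ 481.1 -171.3 63.5 rect [ 479.9 -171.3] [126.3  35. ] 83.7
(286, 197) [[564. 140.  45.]]
(286, 229) [[458. 135.  47.]]
(276, 170) [[654. 177.  44.]]
(229, 175) [[638. 338.  24.]]
(393, 186) [[ 594. -200.  129.]]
(387, 143) [[ 731. -180.  131.]]
(382, 226) [[ 480. -185.   -1.]]
(352, 205) [[532. -73. 130.]]
(425, 200) [[ 553. -299.  129.]]
```

View pics/crop1.png

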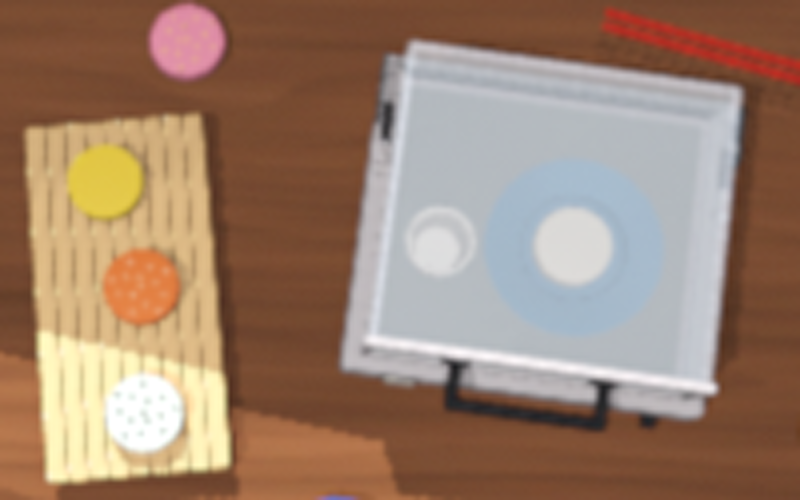

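The crop confirms the plain orange patty on the board, with nori specks on the front white cake. The larger orange disc lies outside the board and isn't the target. The handle is black, at crop (525,400). Next I compute the tray pose and check reachability.

```bash
cat >> h.py <<'E'
def ori(t,psi,sg=1):
    t=np.radians(t); z=np.array([np.sin(t)*np.cos(psi),np.sin(t)*np.sin(psi),-np.cos(t)])
    y=sg*np.array([-np.sin(psi),np.cos(psi),0]); return quat(np.c_[np.cross(y,z),y,z]), z
def tr(p,yaw,o): # tray (x,y,z) -> world
    c,s=np.cos(yaw),np.sin(yaw); return np.array([o[0]+c*p[0]-s*p[1],o[1]+s*p[0]+c*p[1],p[2]])
E
python3 - <<'E'
from h import *
c=cam("top")
k=np.array([(412,42),(742,90),(715,388),(368,342)])/4+[250,125]-.4
P=onplane(c,k,131)[:,:2]; print(P.round(1),P.mean(0).round(1),[np.linalg.norm(P[i]-P[i-1]).round() for i in range(4)])
v=P[0]+P[3]-P[1]-P[2]; yaw=np.arctan2(v[1],v[0])-np.pi/2; w=P[0]+P[1]-P[2]-P[3]; print(yaw,np.arctan2(w[1],w[0]))
pot=onplane(c,[[250+440/4,125+240/4]],90); print("pot",pot)
o=P.mean(0); q=lambda t,psi,p:[None if bot.ik(p,ori(t,psi,s)[0]) is None else np.round(bot.ik(p,ori(t,psi,s)[0]),2) for s in(1,-1)]
h=lambda a:tr((120-276.6*np.cos(a),0,50+276.6*np.sin(a)),yaw,o)
for t in(50,60,70):
  for a in(.108,.73): print("lift",t,h(a).round(),q(t,yaw,h(a)-[10,0,25]))
for t in(36,40): print("push",t,q(t,yaw,h(1.07)+[20,0,5]),q(t,yaw,h(.5)))
for psi in(0,-.3,-.6): print("pick",psi,q(37,psi,[570,142,40]),q(37,psi,[463,137,40]))
print("place",q(37,yaw,[608,-211,80]),q(37,yaw,[515,-205,210]))
E
```

```text
[[ 754.2  -71.4]
 [ 722.5 -333. ]
 [ 485.8 -308.4]
 [ 514.9  -41.1]] [ 619.4 -188.5] [np.float64(241.0), np.float64(264.0), np.float64(238.0), np.float64(269.0)]
-0.11432859441545773 -0.11504458869720981
pot [[ 602.17720453 -100.31410248   90.        ]]
lift 50 [ 465. -171.   80.] [array([-0.63,  0.31,  2.34,  2.22,  0.49,  2.09]), array([-0.63,  0.31,  2.34,  2.22,  0.49, -1.05])]
lift 50 [ 534. -179.  234.] [None, array([-0.53,  0.04,  2.11,  1.1 ,  0.36,  0.21])]
lift 60 [ 465. -171.   80.] [array([-0.67,  0.4 ,  2.38,  2.42,  0.76,  1.84]), array([-0.67,  0.4 ,  2.38,  2.42,  0.76, -1.3 ])]
lift 60 [ 534. -179.  234.] [None, array([-0.56,  0.06,  2.19,  1.83,  0.4 , -0.52])]
lift 70 [ 465. -171.   80.] [array([-0.7 ,  0.54,  2.4 ,  2.5 ,  1.06,  1.7 ]), array([-0.7 ,  0.54,  2.4 ,  2.5 ,  1.06, -1.44])]
lift 70 [ 534. -179.  234.] [array([-0.59,  0.11,  2.26,  2.27,  0.59,  2.17]), array([-0.59,  0.11,  2.26,  2.27,  0.59, -0.97])]
push 36 [array([-0.41,  0.2 ,  1.6 ,  0.25,  0.75, -2.  ]), array([-0.41,  0.2 ,  1.6 ,  0.25,  0.75,  1.14])] [array([-0.51,  0.05,  2.05,  0.5 ,  0.5 , -2.35]), array([-0.51,  0.05,  2.05,  0.5 ,  0.5 ,  0.79])]
push 40 [array([-0.42,  0.18,  1.65,  0.32,  0.66, -2.06]), array([-0.42,  0.18,  1.65,  0.32,  0.66,  1.08])] [array([-0.53,  0.04,  2.1 ,  0.66,  0.43, -2.51]), array([-0.53,  0.04,  2.1 ,  0.66,  0.43,  0.63])]
pick 0 [None, None] [None, None]
pick -0.3 [None, None] [None, None]
pick -0.6 [array([ 0.39,  0.54,  1.83, -1.  ,  0.64,  0.22]), None] [None, None]
place [None, array([-0.47,  0.46,  1.83,  0.74,  0.32,  0.57])] [array([-0.56,  0.07,  1.97,  0.51,  0.56, -2.38]), array([-0.56,  0.07,  1.97,  0.51,  0.56,  0.77])]
```

```bash
python3 - <<'E'
from h import *
def scan(nm,t,pts,psis):
    for psi in psis:
      for s in(1,-1):
        J=[bot.ik(list(p),ori(t,psi,s)[0]) for p in pts]
        if all(j is not None for j in J): print(nm,t,round(psi,2),s,[np.round(j,1).tolist() for j in J])
yaw=-.114;o=[619.4,-188.5]
h=lambda a:tr((120-276.6*np.cos(a),0,50+276.6*np.sin(a)),yaw,o)
A=np.arange(-1,1.6,.2)
scan("sal",37,[[575,142,40],[575,142,100]],A)
scan("rice",37,[[470,137,40],[470,137,100]],A)
for t in (60,70): scan("lift",t,[h(.108)-[40,0,40],h(.108)-[10,0,25],h(.4)-[10,0,25],h(.73)-[10,0,25]],[yaw-.2,yaw,yaw+.2])
scan("place",37,[[608,-211,80],[608,-211,110],[515,-205,210]],[yaw,yaw+.2,yaw+.4])
E
```

```text
sal 37 -1.0 1 [[0.4, 0.6, 1.7, -0.8, 0.9, 0.4], [0.4, 0.5, 1.6, -0.8, 1.0, 0.3]]
sal 37 -0.8 1 [[0.4, 0.6, 1.7, -0.9, 0.8, 0.3], [0.4, 0.5, 1.7, -0.8, 0.9, 0.2]]
sal 37 -0.6 1 [[0.4, 0.5, 1.8, -1.0, 0.6, 0.2], [0.4, 0.4, 1.8, -0.9, 0.7, 0.0]]
sal 37 0.2 1 [[0.2, 0.5, 2.0, 0.3, 0.1, -1.9], [0.2, 0.3, 2.0, 0.1, 0.2, -1.7]]
sal 37 0.2 -1 [[0.2, 0.5, 2.0, 0.3, 0.1, 1.3], [0.2, 0.3, 2.0, 0.1, 0.2, 1.5]]
sal 37 0.4 -1 [[0.1, 0.5, 2.0, 1.1, 0.2, 0.2], [0.1, 0.3, 2.0, 0.7, 0.3, 0.7]]
sal 37 0.6 -1 [[0.0, 0.5, 2.0, 1.2, 0.4, -0.0], [0.0, 0.3, 1.9, 0.9, 0.4, 0.3]]
sal 37 0.8 -1 [[-0.0, 0.5, 1.9, 1.1, 0.5, -0.1], [-0.0, 0.4, 1.9, 0.9, 0.6, 0.1]]
sal 37 1.0 -1 [[-0.0, 0.5, 1.8, 1.0, 0.7, -0.3], [-0.0, 0.4, 1.8, 0.9, 0.7, -0.1]]
sal 37 1.2 -1 [[-0.1, 0.6, 1.8, 0.9, 0.8, -0.3], [-0.1, 0.5, 1.8, 0.8, 0.9, -0.2]]
sal 37 1.4 -1 [[-0.1, 0.6, 1.7, 0.8, 1.0, -0.4], [-0.1, 0.5, 1.7, 0.8, 1.0, -0.3]]
rice 37 -1.0 1 [[0.5, 0.5, 1.9, -0.9, 0.9, 0.6], [0.5, 0.4, 1.9, -0.8, 1.0, 0.4]]
rice 37 -0.8 1 [[0.5, 0.4, 2.0, -1.0, 0.8, 0.5], [0.5, 0.3, 2.0, -0.9, 0.9, 0.3]]
rice 37 0.2 1 [[0.2, 0.3, 2.2, 3.3, 0.0, 1.4
[... 1785 characters left out ...]
, 0.8, -1.2], [-0.6, 0.1, 2.3, 2.3, 0.6, -1.0]]
lift 70 0.09 1 [[-0.9, 0.6, 2.4, 2.1, 1.1, 1.7], [-0.8, 0.6, 2.3, 2.1, 1.1, 1.8], [-0.8, 0.3, 2.3, 2.0, 0.9, 2.1], [-0.7, 0.2, 2.2, 1.9, 0.8, 2.4]]
lift 70 0.09 -1 [[-0.9, 0.6, 2.4, 2.1, 1.1, -1.4], [-0.8, 0.6, 2.3, 2.1, 1.1, -1.3], [-0.8, 0.3, 2.3, 2.0, 0.9, -1.1], [-0.7, 0.2, 2.2, 1.9, 0.8, -0.8]]
place 37 -0.11 -1 [[-0.5, 0.5, 1.8, 0.7, 0.3, 0.6], [-0.5, 0.4, 1.8, 0.6, 0.4, 0.7], [-0.6, 0.1, 2.0, 0.5, 0.6, 0.8]]
place 37 0.09 -1 [[-0.5, 0.5, 1.8, 0.9, 0.5, 0.2], [-0.5, 0.4, 1.8, 0.8, 0.5, 0.3], [-0.6, 0.1, 1.9, 0.7, 0.7, 0.4]]
place 37 0.29 -1 [[-0.6, 0.5, 1.7, 0.9, 0.6, 0.0], [-0.6, 0.5, 1.7, 0.8, 0.7, 0.1], [-0.7, 0.1, 1.9, 0.7, 0.8, 0.2]]
```

```bash
cat >> h.py <<'E'
YAW=-.114; O=np.array([619.4,-188.5])
def bar(a): # cover angle -> handle centre
    a=a+np.arctan2(30,275); return tr((120-276.6*np.cos(a),0,50+276.6*np.sin(a)),YAW,O)
E
python3 - <<'E'
from h import *
t=60; q,d=ori(t,0.,-1); n=np.array([np.cos(np.radians(t)),0,np.sin(np.radians(t))])
P=lambda a,off:bar(a)-off*n+12*d
pre=P(0,26)-60*d
bot.move_gripper(0,20)
bot.move_to((pre+[0,0,140]).tolist(),q)
bot.servo_line(pre.tolist(),q,speed=200)
bot.servo_line(P(0,26).tolist(),q,speed=100)
print(f(),bot.read_state()["ee_pos"])
for a in(.0,.1,.2,.3,.4,.5,.6,.68):
    bot.servo_line(P(a,15).tolist(),q,speed=100); print(a,f())
s=bot.read_state(); bot.servo_line((P(.68,45)-70*d).tolist(),q,speed=200)
bot.dwell(.5); print(bot.read_state()["clock"])
c=cam("top"); cv2.imwrite("pics/top1.png",c["image"])
E
```

```text
[ 0.2 -0.1 -0.6] [ 462.585141   -170.78114657   51.8721799 ]
0.0 [-0.5 -1.4 -6.3]
0.1 [-4.6 -1.1 -3.6]
0.2 [-4.4 -2.3 -2.7]
0.3 [-1.3 -2.4 -2.9]
0.4 [-0.  -0.6 -1.2]
0.5 [-0.1  0.5  0.2]
0.6 [-0.   0.1  0.1]
0.68 [ 0.3  0.5 -0.2]
9.3833
```

View pics/top1.png

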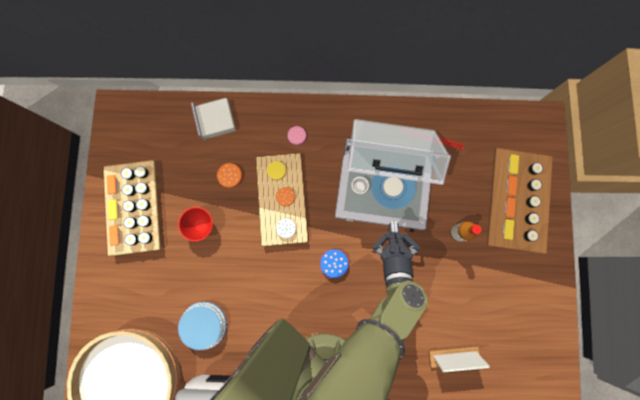

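The top view shows the cover open, with the handle bar at (397,166) and the cake on the plate at (393,188). I'll cross-check the disc centres with both cameras.

```bash
cat > m2.py <<'E'
from h import *
def meas(n,items):
    c=cam(n); hsv=cv2.cvtColor(c["image"],cv2.COLOR_BGR2HSV)
    for nm,lo,hi,(u,v,h),z in items:
        m=cv2.inRange(hsv,lo,hi); k=np.zeros_like(m); k[v-h:v+h,u-h:u+h]=1; m=cv2.morphologyEx(m*k,cv2.MORPH_CLOSE,np.ones((3,3)))
        cs,_=cv2.findContours(m,cv2.RETR_EXTERNAL,cv2.CHAIN_APPROX_NONE)
        if not cs: print(n,nm,"none"); continue
        q=max(cs,key=cv2.contourArea); P=onplane(c,q.reshape(-1,2),z)[:,:2].astype(np.float32)
        e=cv2.fitEllipse(P); C,r=cv2.minEnclosingCircle(P); print(n,nm,"ell",np.round(e[0],1),np.round(e[1],1),"circ",np.round(C,1),round(r,1))
    return c
O_=((5,150,120),(14,255,255));W_=((0,0,190),(180,50,255));B_=((95,90,60),(115,255,255))
if __name__=="__main__":
    meas("top",[("sal",*O_,(286,197,15),48),("rice",*W_,(286,229,14),50),("base",*W_,(393,188,14),71),("plate",*B_,(393,188,28),58)])
    c=meas("scene",[("sal",*O_,(348,251,16),48),("rice",*W_,(379,231,16),50),("base",*W_,(265,166,16),71),("plate",*B_,(265,168,35),58)])
    cv2.imwrite("pics/scene1.png",c["image"])
E
python3 m2.py
```

```text
top sal ell [566.3 142.6] [59.2 60.7] circ [566.4 142.8] 31.2
top rice ell [462.4 137.4] [63.  64.2] circ [462.5 137.4] 33.4
top base ell [ 615.8 -208.9] [74.1 83.1] circ [ 623.  -207.2] 48.2
top plate ell [ 593.6 -210.9] [107.5 137.2] circ [ 605.9 -212. ] 72.2
scene sal ell [571.1 149. ] [59.1 64. ] circ [570.8 148.7] 33.3
scene rice ell [466.8 142. ] [61.3 72.4] circ [467.  142.4] 36.7
scene base ell [ 606.6 -220.3] [64.9 94.3] circ [ 606.6 -225.7] 49.0
scene plate none
```

View pics/scene1.png

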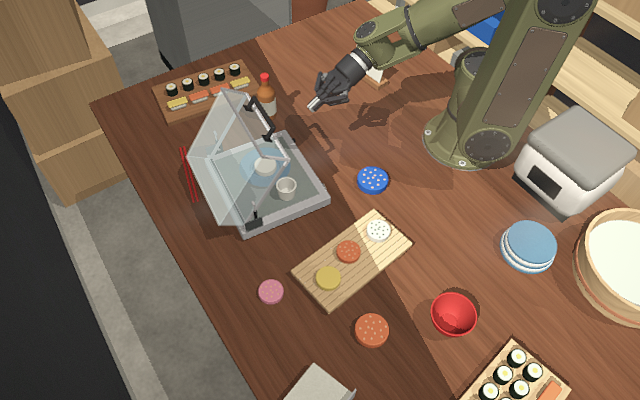

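```bash
python3 - <<'E'
from h import *
q,d=ori(37,1.0,-1)
bot.move_gripper(80)
bot.move_to([400,-150,330],q)
bot.move_to((np.array([568,143.5,39])-140*d).tolist(),q)
c=cam("wrist"); cv2.imwrite("pics/w1.png",c["image"]); np.save("w1.npy",c,allow_pickle=True); print(c["t"],c["fovy"],bot.read_state()["clock"])
E
```

```text
[511.44042853  56.07723599 315.18446056] 68.18225415386983 12.4167
```

View pics/w1.png

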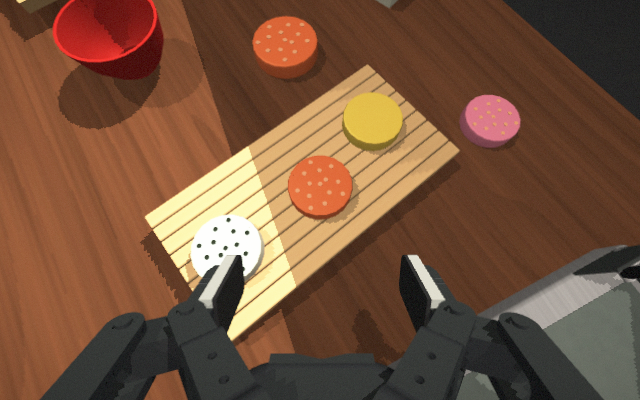

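The wrist view shows the salmon at (320,186), nearly centred, the nori cake at (227,249) and the larger orange look-alike off the board at (285,45). I'll take the bright top face as the centre, then grasp.

```bash
cat >> h.py <<'E'
def face(c,lo,hi,box,z):
    hsv=cv2.cvtColor(c["image"],cv2.COLOR_BGR2HSV); m=cv2.inRange(hsv,lo,hi); k=np.zeros_like(m); x0,y0,x1,y1=box; k[y0:y1,x0:x1]=1
    m=cv2.morphologyEx(m*k,cv2.MORPH_CLOSE,np.ones((7,7)))
    cs,_=cv2.findContours(m,cv2.RETR_EXTERNAL,cv2.CHAIN_APPROX_NONE); q=max(cs,key=cv2.contourArea)
    P=onplane(c,q.reshape(-1,2),z)[:,:2].astype(np.float32); e=cv2.fitEllipse(P); return np.round(e[0],1),np.round(e[1],1)
E
python3 - <<'E'
from h import *
c=np.load("w1.npy",allow_pickle=True).item()
print(c["image"][[185,212,216]][:,[322]].tolist(), [c["image"][y,322].tolist() for y in range(205,225,2)])
for v in(120,170,190,200,210): 
    try: print(v,face(c,(3,150,v),(16,255,255),(275,145,365,230),48), face(c,(10,150,v),(34,255,255),(330,85,415,155),48))
    except Exception as e: print(v,"x")
print(face(c,(0,0,215),(180,60,255),(180,205,275,256),50))
E
```

```text
[[[56, 101, 212]], [[61, 110, 227]], [[31, 57, 125]]] [[63, 112, 226], [63, 112, 227], [62, 110, 227], [65, 115, 229], [61, 112, 228], [39, 66, 140], [31, 60, 124], [70, 109, 154], [66, 102, 130], [87, 130, 169]]
120 (array([565.7, 142.9]), array([61.7, 65.2])) (array([651. , 175.1]), array([61.7, 70. ]))
170 (array([566.5, 144.4]), array([61. , 61.7])) (array([653.8, 177.6]), array([61.2, 61.5]))
190 (array([566.6, 144.5]), array([60.8, 61.4])) (array([654. , 177.8]), array([60.7, 61.2]))
200 (array([566.6, 144.5]), array([60.7, 61.1])) (array([654. , 177.8]), array([60.6, 61.1]))
210 (array([566.5, 144.6]), array([60.2, 60.8])) (array([654. , 177.8]), array([60.2, 60.6]))
(array([467.8, 146.1]), array([40. , 67.6]))
```

```bash
cat >> h.py <<'E'
T=37
def pose(C,zbot,psi): # TCP for disc centre C resting with underside at zbot
    q,d=ori(T,psi,-1); return np.array([C[0]+6*np.cos(psi),C[1]+6*np.sin(psi),zbot+9.6])+7*d,q,d
def pick(C,zbot,psi):
    p,q,d=pose(C,zbot,psi)
    bot.move_to((p+[0,0,70]).tolist(),q); bot.servo_line((p+[0,0,12]).tolist(),q,speed=150)
    print("hit",bot.servo_line(p.tolist(),q,speed=50,until_force=4),f())
    bot.move_gripper(50,25); s=bot.read_state(); print("grip",s["grip_width"],s["grip_force"],f(),np.round(np.array(s["ee_pos"])-p,1))
    bot.servo_line((p+[0,0,90]).tolist(),q,speed=150)
    print(bot.read_state()["grip_width"],bot.read_state()["clock"])
E
python3 - <<'E'
from h import *
pick((566.8,144.2),30,1.0)
c=cam("wrist"); cv2.imwrite("pics/w2.png",c["image"])
E
```

```text
hit False [ 0.4 -0.5 -0.9]
grip 62.751621817912884 27.256446182727814 [-1.2 -0.8  2.9] [0.1 0.  0.3]
62.956631313570185 14.8833
```

View pics/w2.png

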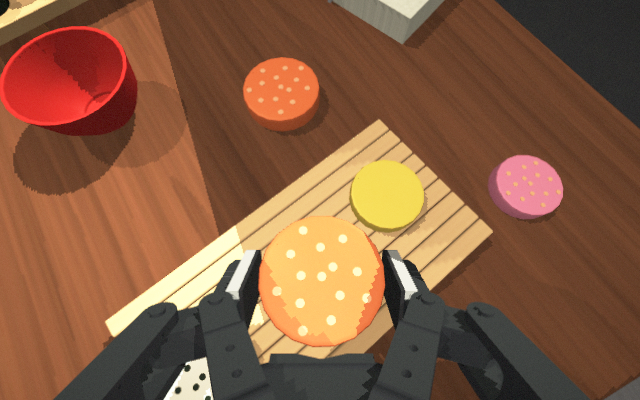

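The salmon is held between the pads at (322,281). I'll check its level and in-hand offset from depth, then go above the tray.

```bash
cat >> h.py <<'E'
def held(lo,hi):
    s=bot.read_state(); c=cam("wrist"); hsv=cv2.cvtColor(c["image"],cv2.COLOR_BGR2HSV)
    m=cv2.inRange(hsv,lo,hi); k=np.zeros_like(m); k[215:352,258:388]=1; m=cv2.morphologyEx(m*k,cv2.MORPH_OPEN,np.ones((3,3)))
    v,u=np.nonzero(cv2.erode(m,np.ones((15,15)))); P=bydepth(c,np.c_[u,v]); A=np.c_[P[:,:2],np.ones(len(P))]
    ab=np.linalg.lstsq(A,P[:,2],rcond=None)[0]; z=np.median(P[:,2])
    cs,_=cv2.findContours(m,cv2.RETR_EXTERNAL,cv2.CHAIN_APPROX_NONE); q=max(cs,key=cv2.contourArea)
    Q=onplane(c,q.reshape(-1,2),z)[:,:2].astype(np.float32); e=cv2.fitEllipse(Q)
    print("slope",ab[:2].round(3),"top-tcp z",round(z-s["ee_pos"][2],1),"ell",np.round(e[0],1),np.round(e[1],1))
    psi=PSI; dx=np.array(e[0])-s["ee_pos"][:2]; print("fwd,lat",round(dx@[np.cos(psi),np.sin(psi)],1),round(dx@[-np.sin(psi),np.cos(psi)],1))
E
python3 - <<'E'
import h; from h import *
h.PSI=1.0; held((3,130,170),(22,255,255))
E
```

```text
slope [-0.011 -0.013] top-tcp z 13.7 ell [565.8 145.1] [61.6 62.1]
fwd,lat -9.7 0.8
```

```bash
python3 - <<'E'
import h; from h import *
p,q,d=pose((606.5,-211),71,0.)
q1,_=ori(T,.6,-1)
bot.move_to([430,90,260],q1)
bot.move_to((p-150*d-[50,0,0]).tolist(),q)
s=bot.read_state();print(s["clock"],s["grip_width"])
c=cam("wrist"); cv2.imwrite("pics/w3.png",c["image"]); np.save("w3.npy",c,allow_pickle=True)
E
```

```text
17.0083 62.46563637219099
```

View pics/w3.png

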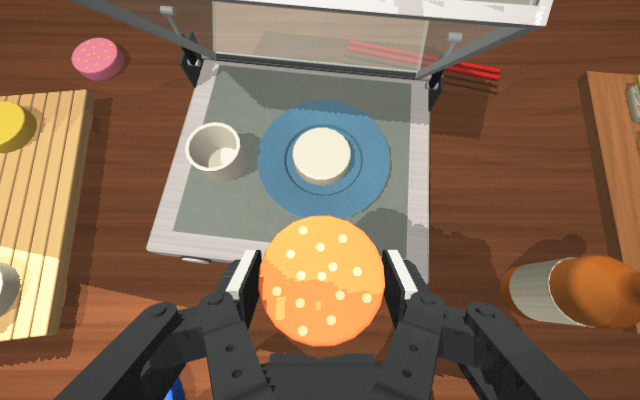

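The wrist view shows the base cake's top face at about (322,154) and the plate at (324,160). The cover's rim sits well above, at row 15.

```bash
python3 - <<'E'
import h; from h import *
c=np.load("w3.npy",allow_pickle=True).item()
print([c["image"][y,322].tolist() for y in range(168,192,3)])
for v in(150,195,210,220,230): print(v,face(c,(10,0,v),(45,110,255),(285,120,360,192),71))
print("plate",face(c,(95,80,50),(115,255,255),(250,95,400,214),58))
E
```

```text
[[220, 242, 248], [220, 241, 247], [220, 242, 248], [225, 246, 250], [142, 169, 179], [132, 154, 164], [168, 143, 99], [164, 141, 95]]
150 (array([ 602.1, -209. ]), array([61.1, 67.2]))
195 (array([ 604.3, -209.1]), array([61. , 61.6]))
210 (array([ 604.4, -209.1]), array([60.8, 61.3]))
220 (array([ 604.4, -209.1]), array([60.6, 61.1]))
230 (array([ 604.4, -209.1]), array([60.1, 60.8]))
plate (array([ 607.8, -211.5]), array([143.2, 148.5]))
```

```bash
cat >> h.py <<'E'
def place(C,zbot,psi):
    p,q,d=pose(C,zbot,psi)
    bot.servo_line((p+[0,0,14]-100*d).tolist(),q,speed=150)
    bot.servo_line((p+[0,0,14]).tolist(),q,speed=120)
    bot.servo_line((p+[0,0,4]).tolist(),q,speed=40); f0=f()
    hit=bot.servo_line((p-[0,0,4]).tolist(),q,speed=12,until_force=2.5); s=bot.read_state()
    print("hit",hit,f()-f0,"dz",round(s["ee_pos"][2]-p[2],1))
    bot.move_gripper(74); e=np.array(bot.read_state()["ee_pos"])
    bot.servo_line((e-120*d).tolist(),q,speed=150); print("clock",bot.read_state()["clock"])
E
python3 - <<'E'
import h; from h import *
place((604.6,-210.0),71,0.)
c=cam("wrist"); np.save("w4.npy",c,allow_pickle=True); cv2.imwrite("pics/w4.png",c["image"])
print(face(c,(3,130,170),(22,255,255),(260,130,390,340),89))
E
```

```text
hit True [1.7 0.  4.3] dz 0.3
clock 20.7917
(array([ 602.9, -209.2]), array([61. , 62.5]))
```

View pics/w4.png

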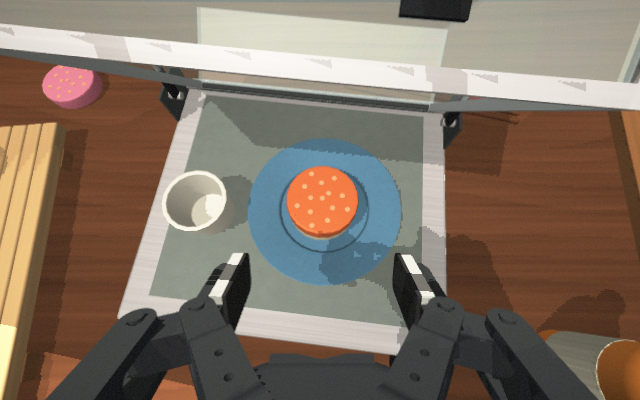

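The salmon sits flat on the base at (322,202), within about 1.5 mm of it. Next is the nori cake.

```bash
python3 - <<'E'
import h; from h import *
h.PSI=1.0
q1,_=ori(T,.6,-1)
bot.move_to([430,60,270],q1)
bot.move_gripper(82)
p,q,d=pose((463,138.5),30,1.0); bot.move_to((p-130*d).tolist(),q)
c=cam("wrist"); C,_e=face(c,(0,0,200),(180,70,255),(270,135,375,235),50); print(C,_e)
if abs(C[0]-463)<6 and abs(C[1]-138.5)<6 and min(_e)>57 and max(_e)<66:
    pick(C,30,1.0); held((0,0,200),(180,70,255))
c=cam("wrist"); cv2.imwrite("pics/w5.png",c["image"])
E
```

```text
[462.1 138.2] [61.9 62.5]
hit False [-0.   0.4 -0.2]
grip 63.03742431556121 25.926591753959656 [-2.  -1.5  5.6] [0.3 0.  0.6]
62.87716848872214 25.4333
slope [-0.002 -0.015] top-tcp z 15.4 ell [460.2 140. ] [56.8 62.8]
fwd,lat -9.5 2.2
```

View pics/w5.png

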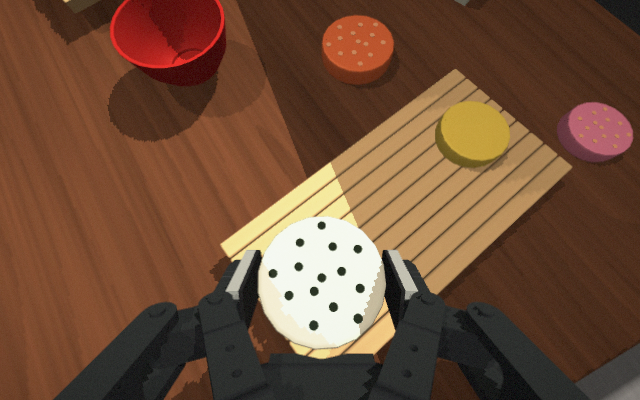

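The nori cake is held level at (322,282), the same spot as the salmon was. Placing it now.

```bash
python3 - <<'E'
import h; from h import *
q1,_=ori(T,.6,-1); bot.move_to([430,90,280],q1)
C=(605.2,-210.0); p,q,d=pose(C,89,0.)
bot.move_to((p-150*d-[50,0,0]).tolist(),q)
place(C,89,0.)
c=cam("wrist"); cv2.imwrite("pics/w6.png",c["image"])
print(face(c,(0,0,200),(180,75,255),(275,130,375,240),109))
E
```

```text
hit True [-1.3  1.2  5. ] dz 0.7
clock 31.1667
(array([ 603.4, -209.3]), array([61. , 61.2]))
```

View pics/w6.png

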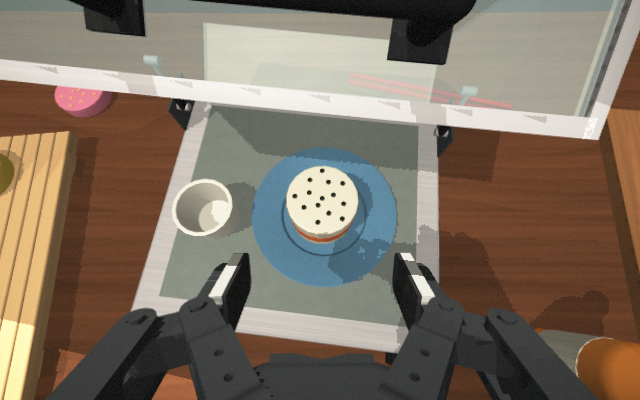

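The stack is neat at (322,203), with its top face at (603.4,-209.3). Before closing, I check the open bar's position from the top camera and the IK along the path.

```bash
python3 - <<'E'
from h import *
c=cv2.imread("pics/top1.png"); cc=cam("top"); hsv=cv2.cvtColor(c,cv2.COLOR_BGR2HSV)
m=cv2.inRange(hsv,(0,0,0),(180,255,60)); k=np.zeros_like(m);k[158:174,368:428]=1
v,u=np.nonzero(m*k); rc=cv2.minAreaRect(np.c_[u,v].astype(np.float32)); print(rc, onplane(cc,[rc[0],(397,168)],292).round(1),"pred",bar(.96).round(1))
for t in(40,45):
  q,d=ori(t,0.,-1); tt=np.radians(t); n=np.array([np.cos(tt),0,np.sin(tt)]); P=lambda a,o:bar(a)+o*n+12*d
  for p in[P(.96,28)-110*d,P(.96,28),P(.7,15),P(.4,15),P(.3,15),P(.3,15)-100*d]:
    j=bot.ik(p.tolist(),q); print(t,p.round(),None if j is None else np.round(j,2))
E
```

```text
((396.89971923828125, 167.21856689453125), (48.50680923461914, 7.969305038452148), 7.943471908569336) [[ 616.3 -181.9  292. ]
 [ 614.2 -182.1  292. ]] pred [ 606.4 -187.   292.5]
40 [ 565. -187.  386.] [-0.51  0.01  1.63  0.41  0.91  0.9 ]
40 [ 636. -187.  301.] [-0.44  0.21  1.61  0.43  0.73  0.89]
40 [ 568. -180.  251.] [-0.5   0.11  1.84  0.55  0.63  0.72]
40 [ 518. -175.  185.] [-0.54  0.1   2.03  0.74  0.51  0.46]
40 [ 506. -173.  160.] [-0.56  0.11  2.08  0.84  0.47  0.34]
40 [ 441. -173.  237.] [-0.66 -0.15  2.13  0.67  0.69  0.49]
45 [ 557. -187.  382.] [-0.54 -0.03  1.72  0.52  0.82  0.8 ]
45 [ 635. -187.  304.] [-0.46  0.18  1.66  0.55  0.64  0.78]
45 [ 568. -180.  252.] [-0.51  0.09  1.89  0.72  0.56  0.55]
45 [ 518. -175.  187.] [-0.56  0.09  2.08  0.98  0.47  0.22]
45 [ 506. -173.  162.] [-0.58  0.11  2.13  1.11  0.45  0.07]
45 [ 435. -173.  233.] [-0.7  -0.17  2.2   0.85  0.65  0.29]
```

```bash
python3 - <<'E'
from h import *
t=40; q,d=ori(t,0.,-1); tt=np.radians(t); n=np.array([np.cos(tt),0,np.sin(tt)]); P=lambda a,o:bar(a)+o*n+12*d
e=np.array(bot.read_state()["ee_pos"])
bot.servo_line([420,-190,300],speed=250); bot.move_gripper(0)
bot.move_to((P(.96,36)-110*d).tolist(),q)
if bot.servo_line(P(.96,36).tolist(),q,speed=100,until_force=8): print("contact",f(),bot.read_state()["ee_pos"]); raise SystemExit
f0=f(); 
for a,o in[(.96,24),(.96,15),(.88,15),(.8,15),(.7,15),(.6,15),(.5,15),(.42,15),(.34,15)]:
    bot.servo_line(P(a,o).tolist(),q,speed=80); print(a,o,f()-f0)
bot.servo_line((P(.34,20)-110*d).tolist(),q,speed=200); bot.dwell(.5)
bot.move_to([380,-100,300],q)
print(bot.read_state()["clock"]); c=cam("top"); cv2.imwrite("pics/top2.png",c["image"])
s=cam("scene")["image"][90:260,150:380]; t_=c["image"][110:260,250:480]
o=np.zeros((600,690,3),np.uint8); o[:,:]=0
a=cv2.resize(t_,(460,300)); b=cv2.resize(s,(406,300)); o[:300,:460]=a; o[300:,:406]=b; cv2.imwrite("pics/fin.png",o)
E
```

```text
0.96 24 [ 0.6 -1.4 -1.2]
0.96 15 [ 4.6 -2.1  0.4]
0.88 15 [ 2.5 -0.1  2.7]
0.8 15 [3.2 0.2 1.2]
0.7 15 [2.7 0.3 0.1]
0.6 15 [1.8 0.1 0.3]
0.5 15 [-0.5 -0.4 -0.2]
0.42 15 [-1.  -0.9  0.2]
0.34 15 [ 0.3 -1.3  0.3]
40.2
```

View pics/fin.png

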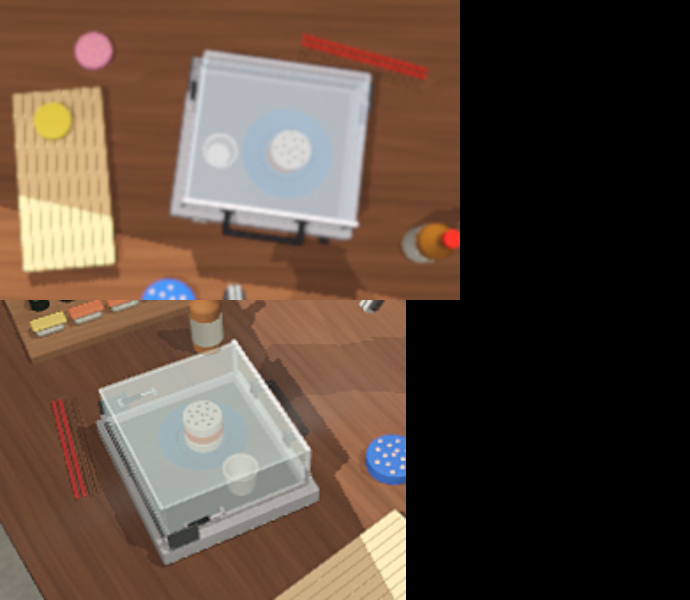

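The cover is fully shut, with the same outline as at the start. The stack stands upright on the plate at (290,150) in the top half and (203,425) in the lower half, and the robot is clear of everything.

```bash
python3 -c "
from rig import bot
print(bot.finish_job())"
```

```text
the job is handed in; nothing more can be done
None
```

The cover is shut over a neat, upright stack of plain rice cake, salmon and nori rice cake on the plate; the other items were left alone, and I handed the job in just after 40 s on the robot's clock.

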